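# Seat the storage-pot lid and set the purge valve two turns open

### The arm

A 6-joint arm with a two-finger parallel gripper is mounted at the origin on a cart in front of the work surface, level with it; the furniture and walls round the work are solid. World frame = base frame: x ahead of the robot, y to its left, z up, the work surface at z = 0. Lengths are in mm, angles in rad, forces in N, time in s.
With the tool pointing down it reaches from about 375 to 900 mm from the base axis. Payload 3.1 kg.
Tool frame: the origin (TCP) lies at the very end of the fingers, on their centre line; the grasp point (between the pads) lies 19 mm behind it (grip_point_offset is the distance from the TCP to the grasp point, in mm); z points along the fingers, y is the direction in which the jaws open and shut (so a half turn about z gives the same grasp; the last joint's range is limited). The gripper opens to 85 mm and grips with 20 to 120 N. Pads are 22 mm wide; open, the fingers measure 114 mm over their backs; the gripper's body (76 mm by 85 mm) begins 54 mm behind the grasp point. The pads swing forward as they close: fully open they stand 13 mm farther back than shut.
Start: joints at [1.058, 0.527, 1.433, -0, 1.181, -0.178], TCP at [204.731, 590.493, 231.31] pointing down, gripper open.
Joint ranges: [-3.08, 3.08], [-0.75, 2.2], [0.22, 2.44], [-1.43, 4.57], [0, 2.65], [-2.85, 2.85]. Speed limits (rad/s): [2.79, 2.79, 3.14, 3.14, 3.14, 3.14].

### API

Orientations are given as a unit quaternion [w, x, y, z].
In Python, from station import * gives the robot as it stands.
- The arm moves only by the tool play_rows, never from a script. Its argument "commands" is a list of rows, each a list of 3 entries, a list of its own where there are three numbers: the shift along the tool's x, y, z in mm, then the turn, a rotation vector about the tool's x, y, z in degrees, then the finger opening in mm, from 0 to 85.4. In form: [[[x, y, z], [wx, wy, wz], gripper], ...]. A call has 1 to 8 rows; each row is the pose to reach, as a shift and turn from the pose commanded when the call began, along the tool's axes at that moment; what a row does not reach only later rows make up. A row lasts 1/10 s, in which the tool goes at most 50 mm and 8.59 degrees, less where a joint would pass 70% of its speed; a pose out of reach is approached as far as the arm can. A call with a gripper value outside its range is refused whole. The fingers move at their own pace and stop on an object; the grip force is fixed at half the most. Time passes only in rows, so rows that repeat a pose let the fingers close. It gives the time, the measured TCP pose, the force and the opening at its end, in the units of the state.
- observe(): the state, without advancing time (a new reading comes with each control period).
- get_image(name): name is "scene" or "top"; returns a dict with "pixels" (420x560x3 uint8, red, green, blue), "fx", "fy", "cx", "cy" (pixels), "extrinsics" (4x4, takes a point from world to camera coordinates). Camera axes: x right, y up, looking along -z (the intrinsics and any distortion apply to the point x, -y, -z); pixel columns grow to the right and rows downward; lengths in mm; the calibration is good to about 2 mm. A picture is of the moment at which its call begins. There is no depth.
- hand_in(): hands the job in, once; it reports no verdict.
The state is a dict: "clock": time; "q": joint angles; "qvel": joint speeds; "tau": joint torques, N m; "tool_pos": TCP position; "orientation": TCP orientation; "ft_force": force on the tool from outside, world axes, zero at the start; "wrist_torque": the same for the moment, N m; "grip_width": finger opening in mm.
Only numpy, scipy, OpenCV 4.12 (cv2) and the standard library are available. Lean on these libraries where they do the work, as an engineer would, in place of code of your own. Each camera call takes 0.05 s, during which the arm holds its last target.

### The job

Get the dry-storage pot for spring samples ready for purging: first press its loose lid straight down until it is fully home and level on the rim. Then set the purge valve by the crank handle of its handwheel: close it (clockwise from above) to the stop, then back it off exactly two full turns. Finish while still gripping the crank handle there, and leave the spring and the small weight that stand on the base plate where they are.

Things in the scene. Friction and masses are not known exactly. Their poses are not given: they have to be found in the camera images.
- station: Fixed grey base plate, 110 (x) by 270 (y) by 10 mm, that carries pot and valve; origin at the centre of its underside on the table, z up, about parallel to the table (yaw within 0.18 rad). At its -y end an open round aluminium pot (outer diameter 92 mm, axis at y = -75 mm, rim 76 mm above the table); at its +y end (axis at y = +75 mm) a brass screw-down valve with a horizontal handwheel. A hose nozzle sticks out of the valve toward the plate's -x side (the robot's side).
- pot_rim (a point): Centre of the pot's mouth, level with the rim, 76 mm above the table. Spring plungers inside the mouth resist the lid's plug: seating it takes about 6 to 10 N straight down (press with up to 20 N) on the middle of the lid; then it stays.
- lid_top (a point): Middle of the flat top of the black knob (diameter 32 mm) of the loose round metal lid (flange diameter 100 mm, mass about 0.1 kg); z is the lid's upward axis. The knob's top is 25 mm above the underside of the flange. At the start the lid lies in the pot's mouth about 6 mm proud and a little askew (up to 3 degrees); fully home the flange lies on the rim and this point is 25 mm above pot_rim, 101 mm above the table.
- lid: The same loose lid; origin at the centre of the underside of its flange, z up. Fully home it coincides with pot_rim.
- wheel_hub (a point): On the vertical axis of the dark handwheel, at mid height of its rim, 81 mm above the table. The wheel has a rim radius of 35 mm (rim bar 10 mm thick) and turns in place, without rising. The hub nut ends 89 mm above the table.
- wheel (a joint): Angle of the handwheel in rad: 0 = closed, against a hard stop; grows as the valve is opened, counter-clockwise seen from above; goes to 20. It starts 0.3 to 1.2 turns open. At 0 (and at every full turn) the crank handle stands on the plate's -x side, directly over the hose nozzle; at angle q it stands at the plate's yaw + pi + q round the hub, counter-clockwise from above. Turning takes about 3 N at the handle, and it stays where it is left.
- handle: Upright black crank handle on the wheel's rim, 35 mm from the wheel's axis: a round grip of 18 mm diameter (21 mm at the top), 44 mm tall. Origin at its centre, 112 mm above the table; its underside is 90 mm, its top 134 mm above the table. It revolves freely on its own upright pin, so gripped fingers can carry it round in circles without turning.
- spring: Bystander: small steel coil spring, 22 mm wide, 46 mm tall, standing on the base plate near the middle of its far (+x) side; origin at its underside. Leave it.
- small_weight: Bystander: small knobbed calibration weight, 24 mm wide, 30 mm tall, standing on the base plate near the middle of its near (-x) side; origin at its underside. Leave it.
Not all that is in view belongs to the job. Of the things like the lid, leave any that is red; of the rest the smaller one is meant.

How it is judged (in metres and radians):
On the way, in this order (a step that is already met when the one before it is completed fails the run):
1. the lid is pressed fully home and level on the pot's rim (z of lid in the frame of pot_rim below 0.002 m and horizontal distance between lid and pot_rim below 0.006 m and angle between lid's own z axis and vertical below 0.03 rad), for 0.2 s.
2. the valve is closed to its stop (value of joint wheel below 0.08 rad), for 0.1 s.
At the end, for the whole second after the job is handed in: The valve stands two turns (12.57 rad) open from its stop, within 0.22 rad; the fingers still grip the crank handle; the lid is seated within 2 mm of the rim and level within 0.03 rad (all of step 1 and value of joint wheel between 12.346 and 12.786 rad and contact force between the fingers and handle above 2 N and distance between the grasp point and handle below 0.035 m); the arm keeps its last pose, push and grip.
It fails at once if the spring on the base plate is moved more than 25 mm (distance of spring from where it was at the start of the episode above 0.025 m).
It fails at once if the small weight on the base plate is moved more than 25 mm (distance of small_weight from where it was at the start of the episode above 0.025 m).
It also fails if it takes over 69 s, if anything falls off the work surface, if the arm or the gripper's body presses on something with over 40 N, if the wrist force passes 120 N, or if a joint passes its speed limit or range.

## Working session

There is one attempt and no reset: what is moved stays moved. The work goes in short steps, Python scripts to look and compute and a tool call to move; the robot and the scene stay as the last step left them, time stands still between calls to the robot, and variables do not carry over. Pictures are saved under pics/ and viewed, and the job is handed in when it is done.

Besides the shell and the picture viewer there is one more tool, called after "Request:" as name(argument=value, ...), one argument or row to a line, values as JSON. play_rows: Moves the arm, as the interface text tells. Its arguments: {"type":"object","properties":{"commands":{"type":"array","items":{"type":"array"}}},"required":["commands"]}

```bash
mkdir -p pics; ls
python3 - <<'E'
from station import *
import cv2,numpy as np,json
print(observe())
for n in("scene","top"):
    d=get_image(n); cv2.imwrite(f"pics/{n}0.png",d["pixels"][:,:,::-1])
    print(n,{k:(np.round(v,3).tolist() if k=="extrinsics" else v) for k,v in d.items() if k!="pixels"})
E
```

```text
pics
{'clock': 0.0, 'q': array([ 1.05853301e+00,  5.28470671e-01,  1.43391583e+00,  1.48181303e-05,
        1.18140607e+00, -1.78499062e-01]), 'qvel': array([ 1.11162531e-03,  3.28003900e-04,  1.76020493e-04, -7.38562332e-05,
       -1.36411359e-03,  3.31250015e-05]), 'tau': array([-1.71470776e-03, -4.42353880e+01, -1.78021431e+01, -3.06536376e-04,
        8.55407445e-03,  3.94737523e-07]), 'tool_pos': array([204.35788605, 589.87917805, 230.3265572 ]), 'orientation': array([-3.78844205e-04,  1.66111282e-01,  9.86106400e-01, -1.03268419e-03]), 'ft_force': array([0.2448929 , 0.40885648, 0.4956568 ]), 'wrist_torque': array([0.01209803, 0.00223952, 0.04755247]), 'grip_width': 85.31583530259877}
scene {'fx': 433.3035553534483, 'fy': 433.3035553534483, 'cx': 285.8474676858089, 'cy': 214.50040235732234, 'extrinsics': [[0.834, -0.551, -0.005, -374.423], [0.437, 0.656, 0.615, -282.816], [-0.336, -0.515, 0.789, -798.254], [0.0, 0.0, 0.0, 1.0]]}
top {'fx': 432.36672547259184, 'fy': 432.36672547259184, 'cx': 283.2210433416681, 'cy': 207.8828891397661, 'extrinsics': [[-0.001, -1.0, -0.004, 58.964], [0.99, -0.002, 0.139, -484.367], [-0.139, -0.003, 0.99, -1031.873], [0.0, 0.0, 0.0, 1.0]]}
```

View pics/scene0.png

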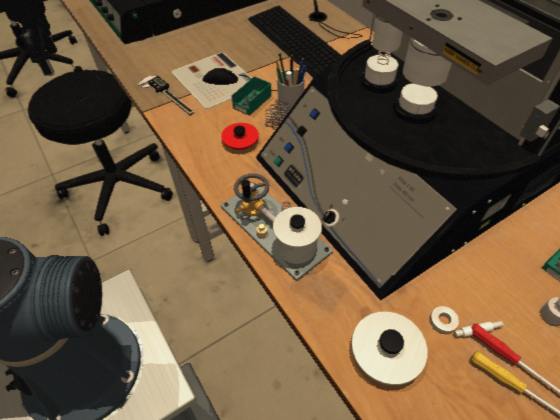

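View pics/top0.png

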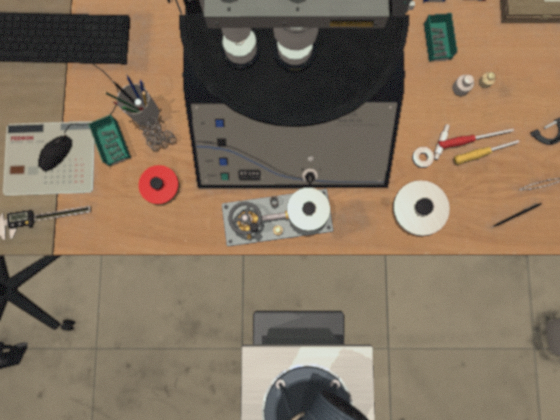

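Things like the lid (top view): red lid on the table (158,184), large white lid on the table (421,207), smaller white lid on the pot (308,209). I choose the last one: it is not red and it is the smaller of the rest. I'll check it in a close crop.

```bash
cat > h.py <<'E'
from station import *
import cv2,numpy as np
def proj(d,P):
    P=np.atleast_2d(P); E=d["extrinsics"]; c=P@E[:3,:3].T+E[:3,3]
    return np.c_[d["cx"]+d["fx"]*c[:,0]/-c[:,2], d["cy"]-d["fy"]*c[:,1]/-c[:,2]]
def back(d,uv,z):
    E=d["extrinsics"];R=E[:3,:3];o=-R.T@E[:3,3]
    r=R.T@np.array([(uv[0]-d["cx"])/d["fx"],-(uv[1]-d["cy"])/d["fy"],-1]); return o+r*(z-o[2])/r[2]
def crop(d,u0,v0,w,h,s,f):
    im=d["pixels"][v0:v0+h,u0:u0+w,::-1]; im=cv2.resize(im,None,fx=s,fy=s,interpolation=cv2.INTER_CUBIC); cv2.imwrite(f,im)
E
python3 - <<'E'
from h import *
a=get_image("scene");b=get_image("top")
crop(a,210,160,130,120,5,"pics/s1.png"); crop(b,215,180,130,70,6,"pics/t1.png")
E
```

```text
(no output)
```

View pics/s1.png

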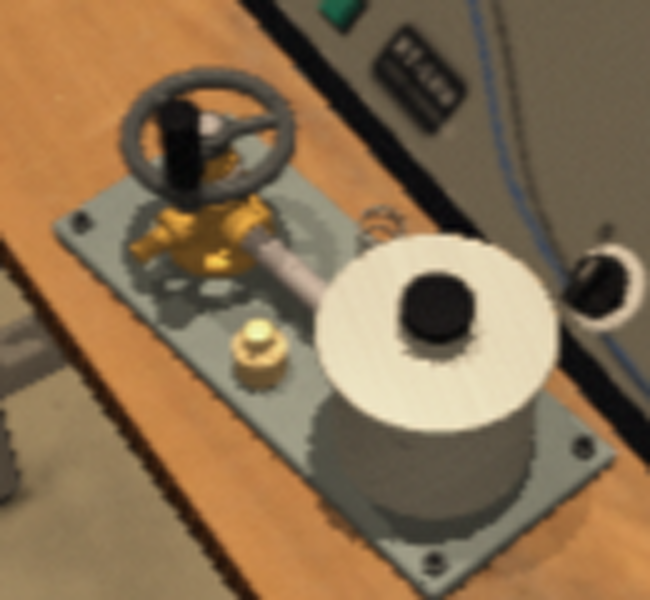

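View pics/t1.png

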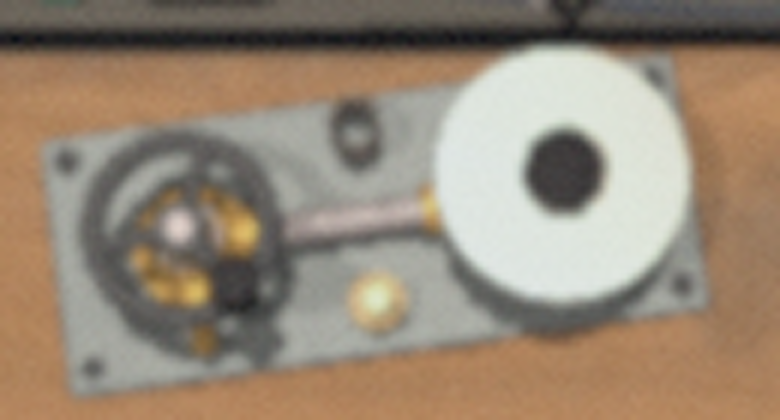

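The lid on the pot is a white disc with a black knob at top-crop (566,170) and scene-crop (437,307), smaller than the white lid on the table. The handle top is at top-crop (240,280) and scene-crop (180,105). Next I fit the station pose.

Run:
```python
from h import *
from scipy.optimize import least_squares
a=get_image("scene");b=get_image("top")
T=lambda u,v:((u+.5)/6-.5+215,(v+.5)/6-.5+180)
S=lambda u,v:((u+.5)/5-.5+210,(v+.5)/5-.5+160)
obs=[(b,T(42,143),(55,135,10)),(b,T(78,394),(-55,135,10)),(b,T(707,308),(-55,-135,10)),(b,T(672,57),(55,-135,10)),
(a,S(55,228),(-55,135,10)),(a,S(432,597),(-55,-135,10)),(a,S(613,455),(55,-135,10)),
(b,T(181,228),(0,75,89)),(a,S(207,125),(0,75,89)),(b,T(563,172),(0,-75,83)),(a,S(437,333),(0,-75,83))]
def W(p,L):
    c,s=np.cos(p[2]),np.sin(p[2]);L=np.array(L,float);return np.array([p[0]+c*L[0]-s*L[1],p[1]+s*L[0]+c*L[1],L[2]])
f=lambda p:np.concatenate([proj(d,W(p,L))[0]-uv for d,uv,L in obs])
r=least_squares(f,[500,30,0.05],loss="soft_l1")
print(r.x,np.round(f(r.x).reshape(-1,2),2).tolist())
p=r.x;print("pot",W(p,(0,-75,76)),"hub",W(p,(0,75,81)))
hub=W(p,(0,75,81))
for d,uv in((b,T(240,280)),(a,S(180,105))):
    x=back(d,uv,134);v=x-hub;q=np.arctan2(v[1],v[0])-p[2]-np.pi;print("handle",x,np.hypot(v[0],v[1]),q%(2*np.pi))
for d,uv in((b,T(566,168)),(a,S(437,305))): print("knob",back(d,uv,107))
print("weight",back(b,T(377,298),38),"spring",back(b,T(355,132),50))
```

```text
[4.64774262e+02 7.28127592e+01 1.37569853e-01] [[-0.07, -0.47], [-0.82, 0.93], [1.48, 0.24], [0.6, -0.79], [-1.3, -1.35], [-0.03, 0.14], [1.21, -0.92], [0.21, -0.17], [0.07, -0.51], [0.1, 0.65], [-0.3, 0.49]]
pot [475.05948718  -1.47865448  76.        ] hub [454.48903696 147.10417285  81.        ]
handle [429.39731527 121.37975123 134.        ] 35.935224576082554 0.6602784333021106
handle [431.8847883 125.2643989 134.       ] 31.431318520677806 0.6306291621046185
knob [474.78811901  -1.08015298 107.        ]
knob [473.87188933  -3.65060624 107.        ]
weight [431.30718401  72.33947917  38.        ] spring [497.73662987  81.08214701  50.        ]
```

Run:
```python
from h import *
a=get_image("scene");b=get_image("top")
def tri(ua,ub):
    A=[];y=[]
    for d,uv in((a,ua),(b,ub)):
        p0=back(d,uv,0);p1=back(d,uv,100);r=(p1-p0)/np.linalg.norm(p1-p0);M=np.eye(3)-np.outer(r,r);A.append(M);y.append(M@p0)
    return np.linalg.lstsq(np.vstack(A),np.concatenate(y),rcond=None)[0]
for n,u,v in(("knob",(332,217),(309,177)),("btn",(315,113),(221,122)),("greenbtn",(277,161),(221,172)),("corner",(259,158),(196,187))):print(n,tri(u,v))
crop(a,230,60,280,240,2.8,"pics/s2.png")
```

```text
knob [560.13865434  -6.45310559  58.49479306]
btn [660.4017318  196.59165898 159.97430722]
greenbtn [569.04496249 213.42504756  43.19962041]
corner [545.23725726 278.04239132  11.00241552]
```

View pics/s2.png

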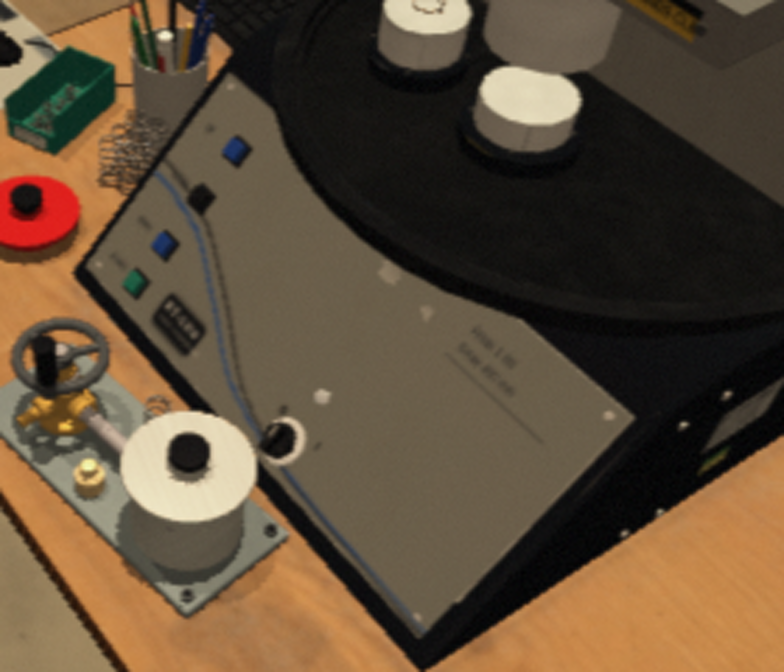

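Request:
play_rows(
  commands=[
    [[-45,-47,0],[0,0,-3],0],
    [[-85,-89,0],[0,0,-6],0],
    [[-120,-126,0],[0,0,-9],0],
    [[-155,-163,0],[0,0,-12],0],
    [[-190,-199,0],[0,0,-15],0],
    [[-225,-236,0],[0,0,-19.1],0],
    [[-260,-273,0],[0,0,-19.1],0],
    [[-295,-310,0],[0,0,-19.1],0],
  ],
)

```text
clock: 1.2
tool_pos: [371.1, 224.7, 231.7]
orientation: [0.001, -0.0, 1.0, 0.0]
ft_force: [1.1, 0.4, -0.6]
grip_width: 0.4
```

Run:
```python
from h import *
from scipy.spatial.transform import Rotation as R
o=observe();q=o["orientation"];M=R.from_quat(np.r_[q[1:],q[0]]).as_matrix()
print(o["clock"],o["tool_pos"],M.round(3),o["q"].round(3),o["ft_force"],o["grip_width"]); print(M.T@(np.array([474.5,-2,150])-o["tool_pos"]))
```

```text
1.2 [371.06293106 224.68860607 231.6900422 ] [[-1.    -0.     0.001]
 [-0.     1.     0.   ]
 [-0.001  0.    -1.   ]] [ 0.286  0.27   1.89  -0.     0.98  -1.285] [ 1.06081612  0.41949034 -0.63511224] 0.38488779612287677
[-103.32892116 -226.71929956   81.74171277]
```

Request:
play_rows(
  commands=[
    [[-20,-45,0],[0,0,0],0],
    [[-40,-90,15],[0,0,0],0],
    [[-60,-135,35],[0,0,0],0],
    [[-80,-175,55],[0,0,0],0],
    [[-92,-203,75],[0,0,0],0],
    [[-92,-203,90],[0,0,0],0],
    [[-92,-203,90],[0,0,0],0],
    [[-92,-203,90],[0,0,0],0],
  ],
)

```text
clock: 2.0
tool_pos: [462.0, 23.5, 141.4]
orientation: [-0.0, 0.0, 1.0, 0.0]
ft_force: [0.4, 0.1, 0.6]
grip_width: 0.1
```

Run:
```python
from h import *
o=observe();print(o["clock"],o["tool_pos"],o["ft_force"],o["qvel"].round(3))
a=get_image("scene");b=get_image("top")
crop(a,210,160,130,120,5,"pics/s3.png"); crop(b,215,180,130,70,6,"pics/t3.png")
```

```text
2.0 [461.9568233   23.52832695 141.3557844 ] [0.36188292 0.11031175 0.55124257] [ 0.018 -0.025 -0.006  0.001 -0.003 -0.002]
```

View pics/s3.png

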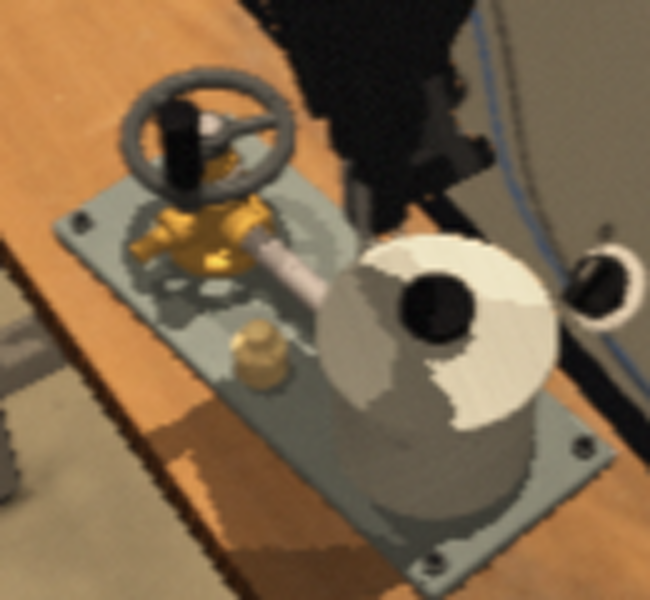

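The gripper hangs behind and above the lid, with its tip at scene-crop about (385,225). The lid and knob have not moved. Next, centre over the knob.

Request:
play_rows(
  commands=[
    [[-12.5,-25.5,0],[0,0,0],0],
    [[-12.5,-25.5,15],[0,0,0],0],
    [[-12.5,-25.5,28],[0,0,0],0],
    [[-12.5,-25.5,28],[0,0,0],0],
    [[-12.5,-25.5,28],[0,0,0],0],
  ],
)

```text
clock: 2.6
tool_pos: [475.0, -1.5, 114.1]
orientation: [0.0, -0.0, 1.0, -0.0]
ft_force: [1.2, 0.4, 0.0]
grip_width: -0.0
```

Run:
```python
from h import *
o=observe();print(o["clock"],o["tool_pos"],o["ft_force"])
a=get_image("scene");b=get_image("top")
print(proj(a,o["tool_pos"]),proj(b,o["tool_pos"]))
crop(a,210,160,130,120,5,"pics/s4.png"); crop(b,215,180,130,70,6,"pics/t4.png")
```

```text
2.6 [474.95846428  -1.5207284  114.07629672] [1.1768809  0.35468467 0.04544993]
[[296.9028893  217.51857003]] [[309.28101721 207.07488084]]
```

View pics/s4.png

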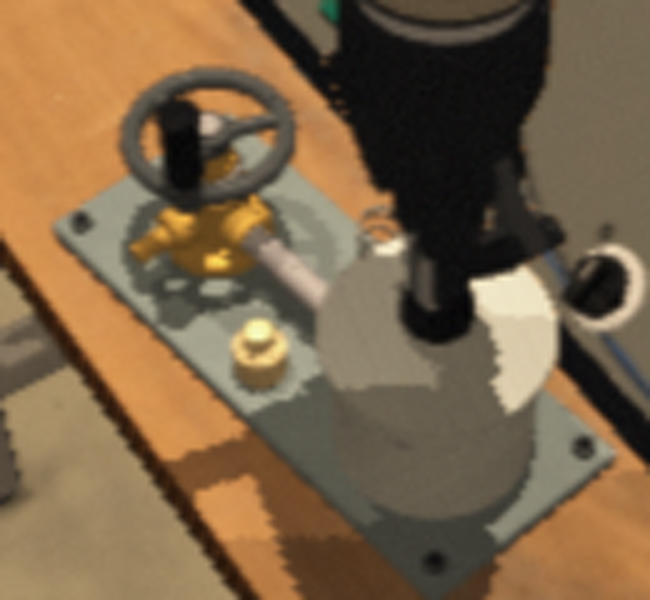

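The closed fingertips are centred over the knob at scene-crop about (435,300). Now press.

Request:
play_rows(
  commands=[
    [[0,0,4],[0,0,0],0],
    [[0,0,7],[0,0,0],0],
    [[0,0,9],[0,0,0],0],
    [[0,0,10],[0,0,0],0],
    [[0,0,10],[0,0,0],0],
  ],
)

```text
clock: 3.2
tool_pos: [476.0, -2.1, 104.6]
orientation: [0.002, 0.0, 1.0, -0.0]
ft_force: [0.3, 2.0, 9.2]
grip_width: -0.3
```

Request:
play_rows(
  commands=[
    [[0,0,1],[0,0,0],0],
    [[0,0,2],[0,0,0],0],
    [[0,0,3],[0,0,0],0],
    [[0,0,3],[0,0,0],0],
  ],
)

```text
clock: 3.6
tool_pos: [475.3, -2.0, 101.2]
orientation: [0.001, 0.0, 1.0, 0.0]
ft_force: [0.2, 1.6, 8.3]
grip_width: 0.3
```

Request:
play_rows(
  commands=[
    [[0,0,0.7],[0,0,0],0],
    [[0,0,1.4],[0,0,0],0],
    [[0,0,1.4],[0,0,0],0],
  ],
)

```text
clock: 3.9
tool_pos: [475.4, -2.0, 101.1]
orientation: [0.001, 0.0, 1.0, -0.0]
ft_force: [-2.7, 1.6, 21.2]
grip_width: 0.2
```

The lid reached z 101 and the force then rose to 21 N, so it is home. Back off upward and look.

Request:
play_rows(
  commands=[
    [[0,0,-20],[0,0,0],0],
    [[0,0,-55],[0,0,0],0],
    [[10,30,-60],[0,0,0],50],
    [[25,70,-60],[0,0,0],50],
    [[40,105,-60],[0,0,0],50],
    [[45.7,124.4,-60],[0,0,0],50],
    [[45.7,124.4,-60],[0,0,0],50],
    [[45.7,124.4,-60],[0,0,0],50],
  ],
)

```text
clock: 4.7
tool_pos: [429.4, 122.3, 158.9]
orientation: [0.0, -0.001, 1.0, -0.0]
ft_force: [0.7, 0.5, 0.6]
grip_width: 50.0
```

Run:
```python
from h import *
o=observe();print(o["clock"],o["tool_pos"],o["ft_force"],o["grip_width"])
a=get_image("scene");b=get_image("top")
crop(a,210,160,130,120,5,"pics/s5.png"); crop(b,215,180,130,70,6,"pics/t5.png")
# predicted home flange circle
for zt in (81,87):
    t=np.linspace(0,2*np.pi,90)
    P=np.c_[475+50*np.cos(t),-1.5+50*np.sin(t),np.full(90,76.)+ (zt-81)]
    u=proj(a,P);print(zt,(u.min(0)-[210,160])*5,(u.max(0)-[210,160])*5)
```

```text
4.7 [429.38768346 122.3389011  158.93234544] [0.66608091 0.50437755 0.62732299] 50.02451670598059
81 [312.469227   249.15245793] [554.06141401 444.61392264]
87 [312.0488333  240.37348589] [554.92312268 436.28177351]
```

View pics/s5.png

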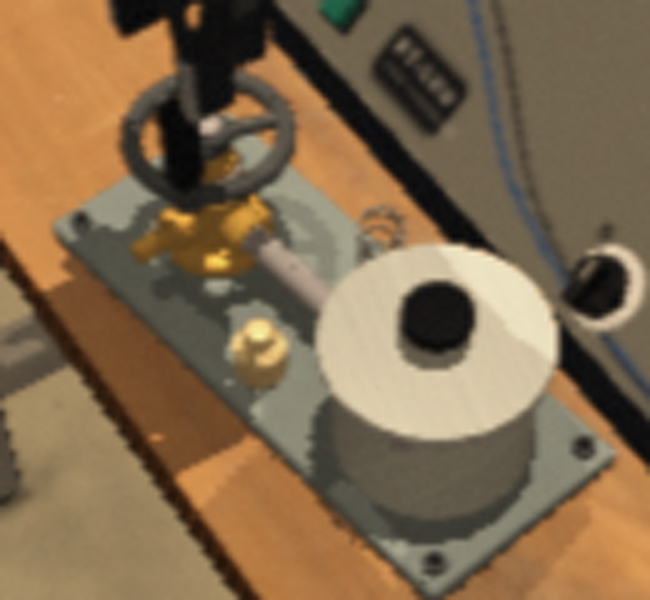

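View pics/t5.png

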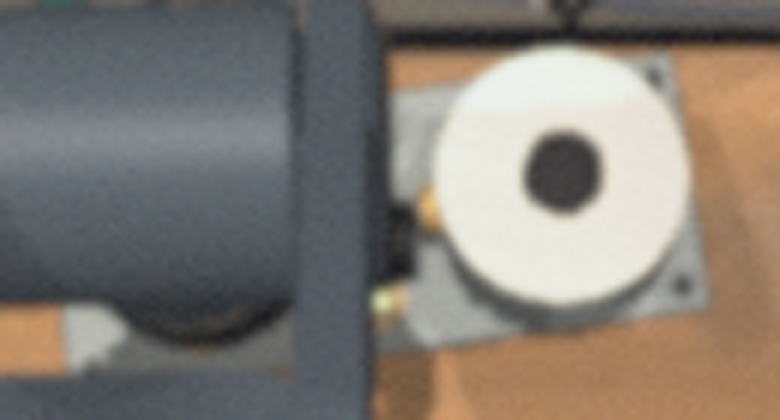

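The lid has dropped about 9 crop pixels (~6 mm): its lower edge is now at 440, and 436–445 was predicted. The fingers straddle the handle at scene-crop about (190,100). Descend, stop and check, then close.

Request:
play_rows(
  commands=[
    [[0,0,10],[0,0,0],50],
    [[0,0,20],[0,0,0],50],
    [[0,0,32],[0,0,0],50],
    [[0,0,45],[0,0,0],50],
    [[0,0,55],[0,0,0],50],
    [[0,0,62],[0,0,0],50],
    [[0,0,62],[0,0,0],50],
  ],
)

```text
clock: 5.5
tool_pos: [428.5, 122.0, 95.7]
orientation: [-0.001, 0.0, 1.0, -0.0]
ft_force: [-0.3, -0.4, 0.2]
grip_width: 50.0
```

Run:
```python
from h import *
o=observe();print(o["clock"],o["tool_pos"],o["ft_force"],o["grip_width"])
a=get_image("scene")
crop(a,210,140,90,80,7,"pics/s6.png")
```

```text
5.5 [428.46072362 122.04669683  95.72813623] [-0.25921276 -0.4215528   0.20961645] 49.96106586948818
```

View pics/s6.png

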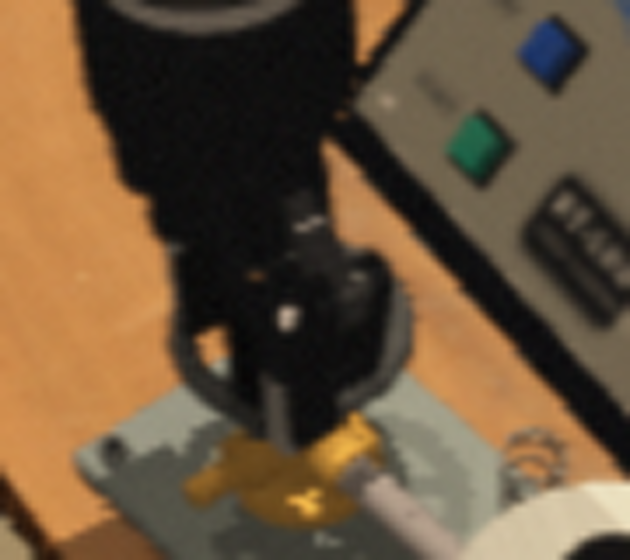

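The fingers are down around the handle at scene-crop (250,380) with no contact force. Close.

Request:
play_rows(
  commands=[
    [[0,0,0],[0,0,0],10],
    [[0,0,0],[0,0,0],5],
    [[0,0,0],[0,0,0],5],
    [[0,0,0],[0,0,0],5],
    [[0,0,0],[0,0,0],5],
    [[0,0,0],[0,0,0],5],
  ],
)

```text
clock: 6.15
tool_pos: [429.9, 122.6, 97.5]
orientation: [0.001, 0.0, 1.0, 0.0]
ft_force: [1.2, 4.1, 5.8]
grip_width: 17.4
```

Gripped at 17.4 mm. I'll work out the arc rows.

```bash
cat > arc.py <<'E'
from h import *
import sys
def arc(phi0,step,n,ex=(0,0)):
    # phi in deg, world; output tool shifts (tool x=-X, y=Y), radial correction ex(world) added
    out=[]
    for k in range(1,n+1):
        p=np.radians(phi0+step*k);q=np.radians(phi0)
        d=35*np.array([np.cos(p)-np.cos(q),np.sin(p)-np.sin(q)])+np.array(ex)
        out.append([round(float(-d[0]),1),round(float(d[1]),1),0])
    return out
if __name__=="__main__":
    a=[float(v) for v in sys.argv[1:]]
    print(arc(a[0],a[1],int(a[2]),a[3:5] if len(a)>3 else (0,0)))
E
python3 arc.py 224.8 -15 8; python3 -c "
import numpy as np
v=np.array([429.9,122.6])-[454.5,147.1];print(np.hypot(*v),np.degrees(np.arctan2(v[1],v[0]))%360)"
```

```text
[[5.5, 7.3, 0], [9.0, 15.7, 0], [10.2, 24.8, 0], [8.9, 33.8, 0], [5.4, 42.3, 0], [-0.2, 49.5, 0], [-7.4, 55.0, 0], [-15.9, 58.5, 0]]
34.719014962985355 224.8833081460435
```

Request:
play_rows(
  commands=[
    [[5.5,7.3,0],[0,0,0],5],
    [[9.0,15.7,0],[0,0,0],5],
    [[10.2,24.8,0],[0,0,0],5],
    [[8.9,33.8,0],[0,0,0],5],
    [[8.9,33.8,0],[0,0,0],5],
  ],
)

```text
clock: 6.65
tool_pos: [420.5, 156.4, 97.4]
orientation: [0.0, -0.0, 1.0, -0.0]
ft_force: [-0.5, 3.9, 6.7]
grip_width: 17.6
```

```bash
python3 arc.py 164.8 -20 8;python3 arc.py 4.8 -20 8
```

```text
[[-5.2, 11.0, 0], [-13.8, 19.6, 0], [-24.8, 24.7, 0], [-36.9, 25.7, 0], [-48.7, 22.5, 0], [-58.6, 15.5, 0], [-65.5, 5.5, 0], [-68.7, -6.2, 0]]
[[1.1, -12.1, 0], [6.3, -23.1, 0], [14.9, -31.7, 0], [25.9, -36.8, 0], [38.0, -37.8, 0], [49.8, -34.6, 0], [59.7, -27.6, 0], [66.6, -17.6, 0]]
```

Request:
play_rows(
  commands=[
    [[-5.2,11.0,0],[0,0,0],5],
    [[-13.8,19.6,0],[0,0,0],5],
    [[-24.8,24.7,0],[0,0,0],5],
    [[-36.9,25.7,0],[0,0,0],5],
    [[-48.7,22.5,0],[0,0,0],5],
    [[-58.6,15.5,0],[0,0,0],5],
    [[-65.5,5.5,0],[0,0,0],5],
    [[-68.7,-6.2,0],[0,0,0],5],
  ],
)

```text
clock: 7.45
tool_pos: [489.4, 150.5, 97.5]
orientation: [0.0, 0.0, 1.0, 0.001]
ft_force: [-2.3, 5.1, 7.6]
grip_width: 17.8
```

Run:
```python
from h import *
o=observe();print(o["clock"],o["tool_pos"],o["ft_force"],o["grip_width"])
a=get_image("scene")
crop(a,200,120,110,100,6,"pics/s7.png")
print(observe()["tool_pos"])
```

```text
7.45 [489.42349182 150.48604058  97.45191806] [-2.34679192  5.11833211  7.55794672] 17.802036108958273
[489.47172544 148.57067252  97.46328725]
```

View pics/s7.png

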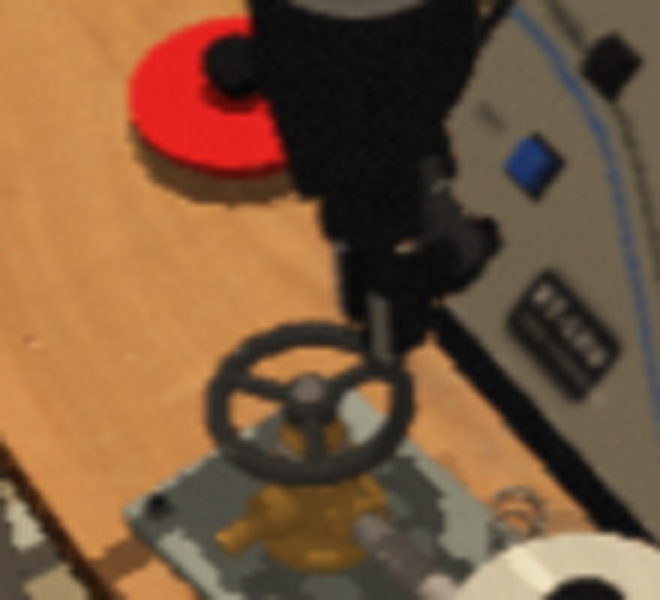

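The wheel follows with the gripper still on the handle (crop (385,340)). Continue.

Request:
play_rows(
  commands=[
    [[1.1,-12.1,0],[0,0,0],5],
    [[6.3,-23.1,0],[0,0,0],5],
    [[14.9,-31.7,0],[0,0,0],5],
    [[25.9,-36.8,0],[0,0,0],5],
    [[38.0,-37.8,0],[0,0,0],5],
    [[49.8,-34.6,0],[0,0,0],5],
    [[59.7,-27.6,0],[0,0,0],5],
    [[59.7,-27.6,0],[0,0,0],5],
  ],
)

```text
clock: 8.3
tool_pos: [429.6, 122.9, 97.5]
orientation: [0.001, 0.0, 1.0, 0.0]
ft_force: [2.3, 3.7, 5.6]
grip_width: 17.2
```

```bash
python3 - <<'E'
from h import *
P=np.array([[429.9,122.6],[420.5,156.4],[489.45,148.2],observe()["tool_pos"][:2]]);print(P[3])
A=np.c_[2*P,np.ones(4)];s=np.linalg.lstsq(A,(P**2).sum(1),rcond=None)[0];print(s[:2],np.sqrt(s[2]+s[0]**2+s[1]**2))
for H in ((454.5,147.1),s[:2]):
  v=P-H;print(np.hypot(*v.T),np.degrees(np.arctan2(v[:,1],v[:,0])))
E
python3 arc.py -135.2 -6 8
```

```text
[429.64254239 122.87226538]
[454.41995798 147.63256891] 35.03465434314495
[34.71901496 35.24897162 34.96730616 34.71132847] [-135.11669185  164.70211262    1.80270556 -135.73501781]
[35.04080259 35.03471703 35.03463746 35.02845921] [-134.40730782  165.50770518    0.92801954 -135.01979197]
[[2.4, 2.7, 0], [4.6, 5.7, 0], [6.4, 8.9, 0], [7.9, 12.2, 0], [9.0, 15.7, 0], [9.8, 19.3, 0], [10.1, 23.0, 0], [10.1, 26.6, 0]]
```

Request:
play_rows(
  commands=[
    [[2.4,2.7,0],[0,0,0],5],
    [[4.6,5.7,0],[0,0,0],5],
    [[6.4,8.9,0],[0,0,0],5],
    [[7.9,12.2,0],[0,0,0],5],
    [[9.0,15.7,0],[0,0,0],5],
    [[9.0,15.7,0],[0,0,0],5],
  ],
)

```text
clock: 8.9
tool_pos: [420.8, 137.8, 97.4]
orientation: [0.001, -0.0, 1.0, -0.0]
ft_force: [1.8, -0.6, 7.7]
grip_width: 17.3
```

Request:
play_rows(
  commands=[
    [[0.4,1.8,0],[0,0,0],5],
    [[0.8,3.6,0],[0,0,0],5],
    [[1.0,5.4,0],[0,0,0],5],
    [[1.0,5.4,0],[0,0,0],5],
  ],
)

```text
clock: 9.3
tool_pos: [419.7, 142.9, 97.4]
orientation: [0.0, -0.0, 1.0, -0.001]
ft_force: [1.4, -1.5, 8.3]
grip_width: 17.4
```

Request:
play_rows(
  commands=[
    [[0.1,1.0,0],[0,0,0],5],
    [[0.2,2.0,0],[0,0,0],5],
    [[0.2,2.0,0],[0,0,0],5],
  ],
)

```text
clock: 9.6
tool_pos: [419.7, 143.1, 97.4]
orientation: [0.0, -0.001, 1.0, -0.002]
ft_force: [1.9, -12.1, 8.4]
grip_width: 17.5
```

Hard stop reached: 2 mm more of command gave 0.2 mm of motion and -12 N. I'll hold briefly and check with a picture.

Request:
play_rows(
  commands=[
    [[0.0,0.6,0],[0,0,0],5],
    [[0.0,0.6,0],[0,0,0],5],
  ],
)

```text
clock: 9.8
tool_pos: [419.6, 143.2, 97.4]
orientation: [0.0, -0.002, 1.0, -0.002]
ft_force: [1.6, -14.9, 8.3]
grip_width: 17.5
```

```bash
python3 - <<'E'
from h import *
o=observe();print(o["clock"],o["tool_pos"],o["ft_force"],o["grip_width"])
a=get_image("scene")
crop(a,200,120,150,130,5,"pics/s8.png")
E
python3 arc.py -172.4 20 8;python3 arc.py -12.4 20 8;python3 arc.py 147.6 20 8
```

```text
9.8 [419.6428653  143.15952894  97.43947632] [  1.56264927 -14.87687978   8.28979462] 17.508620313487288
[[-3.7, -11.6, 0], [-11.1, -21.2, 0], [-21.4, -27.7, 0], [-33.2, -30.3, 0], [-45.3, -28.7, 0], [-56.0, -23.1, 0], [-64.2, -14.1, 0], [-68.9, -2.9, 0]]
[[-0.5, 12.1, 0], [3.2, 23.7, 0], [10.6, 33.4, 0], [20.8, 39.9, 0], [32.7, 42.5, 0], [44.8, 40.9, 0], [55.5, 35.2, 0], [63.7, 26.3, 0]]
[[4.6, -11.2, 0], [5.1, -23.4, 0], [1.5, -35.0, 0], [-6.0, -44.6, 0], [-16.2, -51.1, 0], [-28.1, -53.7, 0], [-40.1, -52.1, 0], [-50.9, -46.5, 0]]
```

View pics/s8.png

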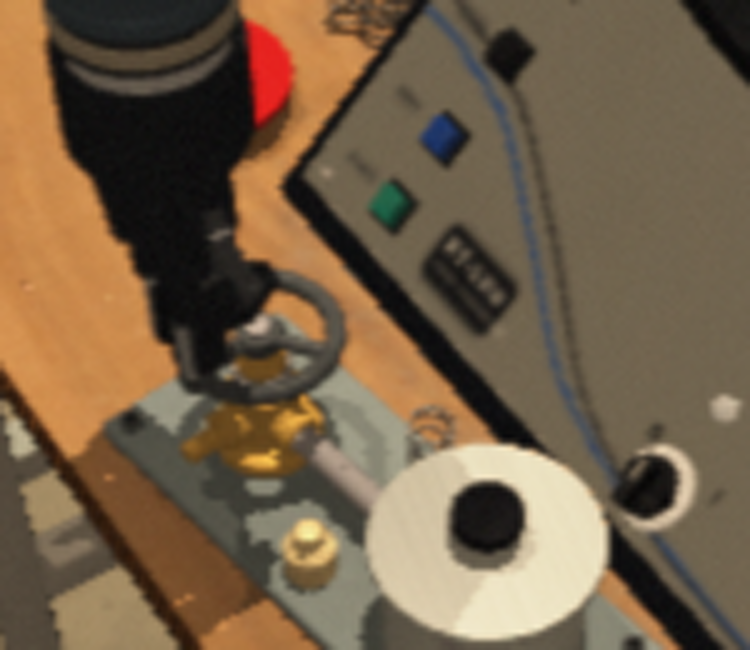

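The handle (195,350) stands over the hose nozzle (200,445), the wheel is at its stop and the lid is still flat. Now back off 720°.

Request:
play_rows(
  commands=[
    [[-3.7,-13.8,0],[0,0,0],5],
    [[-11.1,-23.4,0],[0,0,0],5],
    [[-21.4,-29.9,0],[0,0,0],5],
    [[-33.2,-32.5,0],[0,0,0],5],
    [[-45.3,-30.9,0],[0,0,0],5],
    [[-56.0,-25.3,0],[0,0,0],5],
    [[-64.2,-16.3,0],[0,0,0],5],
    [[-68.9,-5.1,0],[0,0,0],5],
  ],
)

```text
clock: 10.65
tool_pos: [488.4, 139.2, 97.4]
orientation: [-0.0, -0.0, 1.0, -0.001]
ft_force: [-0.7, -5.5, 9.1]
grip_width: 17.3
```

Request:
play_rows(
  commands=[
    [[-0.5,12.1,0],[0,0,0],5],
    [[3.2,23.7,0],[0,0,0],5],
    [[10.6,33.4,0],[0,0,0],5],
    [[20.8,39.9,0],[0,0,0],5],
    [[32.7,42.5,0],[0,0,0],5],
    [[44.8,40.9,0],[0,0,0],5],
    [[55.5,35.2,0],[0,0,0],5],
    [[63.7,26.3,0],[0,0,0],5],
  ],
)

```text
clock: 11.45
tool_pos: [425.4, 167.5, 97.5]
orientation: [0.002, -0.0, 1.0, 0.0]
ft_force: [5.4, 1.6, 4.3]
grip_width: 17.5
```

```bash
python3 arc.py -52.4 20 8;python3 arc.py 107.6 20 4
python3 - <<'E'
from h import *
o=observe();p=o["tool_pos"];v=p[:2]-[454.4,147.6];print(p,np.hypot(*v),np.degrees(np.arctan2(v[1],v[0])))
a=get_image("scene")
crop(a,200,120,150,130,5,"pics/s9.png");p=observe()["tool_pos"];v=p[:2]-[454.4,147.6];print(p,np.hypot(*v),np.degrees(np.arctan2(v[1],v[0])))
E
```

```text
[[-8.2, 9.0, 0], [-12.8, 20.2, 0], [-13.3, 32.4, 0], [-9.7, 43.9, 0], [-2.2, 53.6, 0], [8.0, 60.1, 0], [19.9, 62.7, 0], [31.9, 61.1, 0]]
[[10.8, -5.6, 0], [19.0, -14.6, 0], [23.6, -25.8, 0], [24.1, -38.0, 0]]
[425.41782487 167.4639766   97.48045404] 35.13607891445914 145.57380701735457
[424.40819267 165.93568588  97.44158361] 35.15260848732877 148.56019940285702
```

View pics/s9.png

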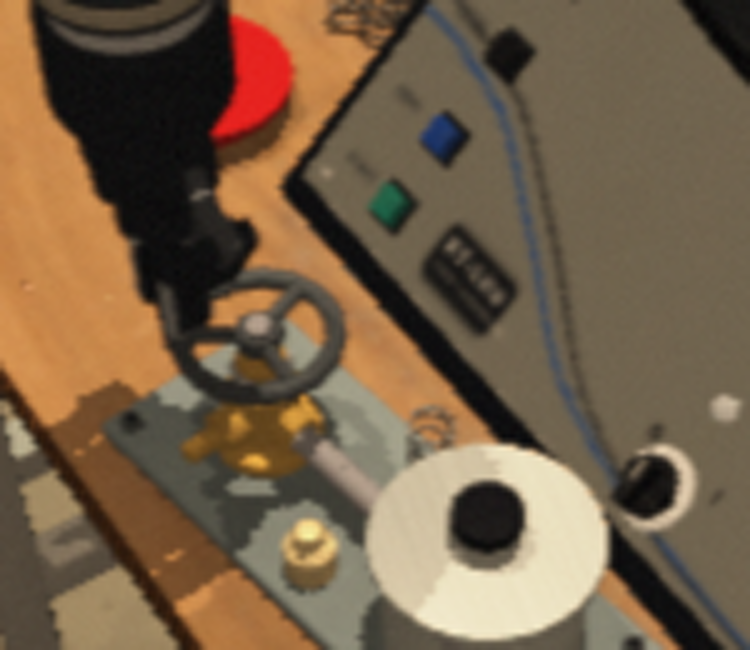

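The wheel has opened 320°, and the gripper is still on the handle (180,300). Third and fourth arcs next.

Request:
play_rows(
  commands=[
    [[4.6,-11.2,0],[0,0,0],5],
    [[5.1,-23.4,0],[0,0,0],5],
    [[1.5,-35.0,0],[0,0,0],5],
    [[-6.0,-44.6,0],[0,0,0],5],
    [[-16.2,-51.1,0],[0,0,0],5],
    [[-28.1,-53.7,0],[0,0,0],5],
    [[-40.1,-52.1,0],[0,0,0],5],
    [[-50.9,-46.5,0],[0,0,0],5],
  ],
)

```text
clock: 12.3
tool_pos: [473.1, 118.2, 97.4]
orientation: [-0.002, -0.001, 1.0, -0.002]
ft_force: [-1.9, -5.1, 9.9]
grip_width: 17.1
```

Request:
play_rows(
  commands=[
    [[-8.2,9.0,0],[0,0,0],5],
    [[-12.8,20.2,0],[0,0,0],5],
    [[-13.3,32.4,0],[0,0,0],5],
    [[-9.7,43.9,0],[0,0,0],5],
    [[-2.2,53.6,0],[0,0,0],5],
    [[8.0,60.1,0],[0,0,0],5],
    [[19.9,62.7,0],[0,0,0],5],
    [[31.9,61.1,0],[0,0,0],5],
  ],
)

```text
clock: 13.1
tool_pos: [444.8, 181.6, 97.5]
orientation: [0.002, -0.0, 1.0, -0.0]
ft_force: [5.7, -5.0, 3.3]
grip_width: 17.7
```

Request:
play_rows(
  commands=[
    [[10.8,-5.6,0],[0,0,0],5],
    [[19.0,-14.6,0],[0,0,0],5],
    [[23.6,-25.8,0],[0,0,0],5],
    [[24.1,-38.0,0],[0,0,0],5],
    [[24.1,-38.0,0],[0,0,0],5],
    [[24.1,-38.0,0],[0,0,0],5],
  ],
)

```text
clock: 13.7
tool_pos: [419.7, 142.8, 97.4]
orientation: [0.001, 0.0, 1.0, -0.0]
ft_force: [2.8, -2.9, 8.0]
grip_width: 17.4
```

Run:
```python
from h import *
o=observe();p=o["tool_pos"];v=p[:2]-[454.4,147.6];print(o["clock"],p,np.hypot(*v),np.degrees(np.arctan2(v[1],v[0])),o["ft_force"],o["grip_width"],o["qvel"].round(3))
a=get_image("scene")
crop(a,200,120,150,130,5,"pics/s10.png")
```

```text
13.7 [419.66941463 142.77905868  97.42185558] 35.0635856054134 -172.09728998630857 [ 2.80484598 -2.92084553  8.02297703] 17.44194114878869 [ 0.004  0.001 -0.002 -0.001  0.001  0.001]
```

View pics/s10.png

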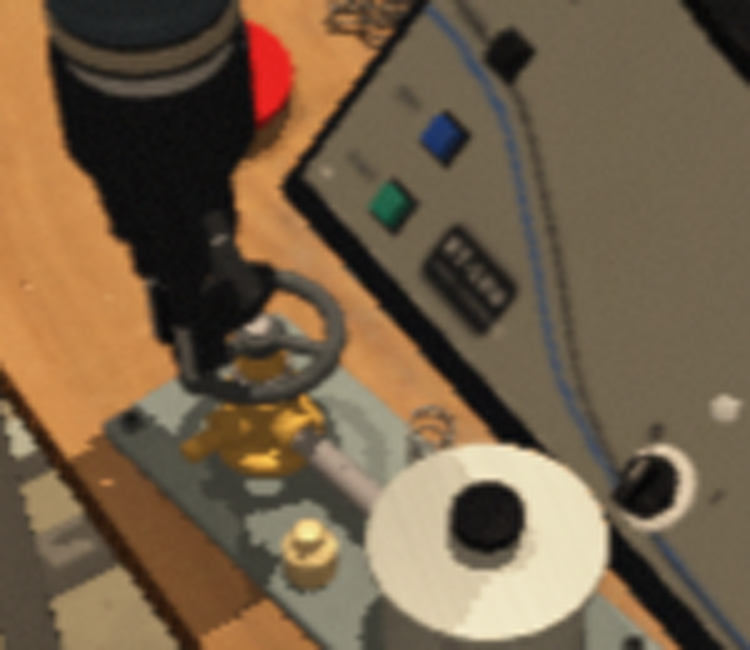

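The handle (195,350) is over the nozzle again, within 0.4 mm of where it stood at the stop. It is gripped, and the lid, weight and spring look undisturbed. Hand in.

```bash
python3 -c "
from station import *
print(hand_in())"
```

```text
the job is handed in; nothing more can be done
None
```

The lid is pressed home and the purge valve is set two turns open from its stop. I handed the job in at about 14 s, still gripping the crank handle; it gave no verdict.

- **Lid:** I pressed the small white lid on the pot until the fingertips stopped at z = 101 mm. The force peaked at 21 N, slightly over the advised 20 N. Afterwards the picture showed the lid about 6 mm lower, close to where it should sit. I judged level only by eye.
- **Valve:** I turned the wheel about 397° clockwise to the hard stop, where 2 mm more of command moved it only 0.2 mm and the force rose to 12–15 N. I then backed it off 720°. The handle came back to within 0.4 mm (about 0.01 rad) of where it stood at the stop.
- **Turn count:** The starting opening of about 1.1 turns came from the handle's position and the stated 0.3–1.2 turn range. The stop turned up where that predicted.
- **Grip and bystanders:** The fingers read 17.4 mm on the handle, with a steady upward force of about 8 N on the tool since the fingers closed. The spring and small weight look unmoved in the last picture.

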